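# Find the unbalanced centrifuge arm on the knife edge

## Task

One of the two centrifuge arms in the sloping rack has its weight off centre: try them on the knife edge of the balance stand, with the notch under the arm on the edge, and let go to see which one stays level and which one tips onto a stop. Finish with the true arm balanced level on the knife edge and the faulty arm standing flat on its end weights in the low grey reject tray. Set the arms down rather than dropping them, and leave the denture flask, the plaster cast and the crucible behind the stand where they are.

Things in the scene. Friction and masses are not known exactly. Their poses are not given: they have to be found in the camera images.
- rotor_a: Centrifuge arm, twin of rotor_b, 0.24-0.38 kg; one of the two (unseen which) has its weight 15 mm off centre along x, the other is true. Bar 128 mm (x) by 24 mm (y), z = 28 to 40 mm; at x = +-52 mm a steel cylinder, 24 mm wide, hangs from each end down to z = 0. Origin: centre between the cylinders' feet; z up through the grip block. Starts in the rack, tilted 30 degrees.
- rotor_b: Same as rotor_a in every visible way; see there.
- rotor_a_grip (a point): Middle of the top of rotor_a's black grip block, 72 mm above its origin. The block is 26 mm (x) by 18 mm (y), 32 mm high (z = 40 to 72 mm), on the middle of the bar, with a 34 by 22 mm collar round its foot up to z = 43 mm: hold it by the block across y, finger ends above the collar.
- rotor_b_grip (a point): The same point of rotor_b.
- rotor_a_notch (a point): Middle of the apex of rotor_a's notch, 34 mm above its origin along its z; axes as rotor_a. The 90 degree V notch runs across y under the middle of the bar, 12 mm wide at its mouth (z = 28 mm) and 6 mm deep; it sits over the knife edge and is the only pivot. The arm may face either way.
- rotor_b_notch (a point): The same point of rotor_b.
- rack: Fixed dark steel rack, 140 by 200 mm; its plate slopes 30 degrees, rising along the rack's x, away from the robot. Two bays at y = +-46 mm, one arm in each, long side up the slope, resting against a 14 mm ledge at the lower end; low strips 7 mm high beside each. The plate's middle is 60 mm up. Origin on the bench under the middle.
- balance_stand: Fixed grey stand, base 110 mm (x) by 66 mm (y). In its middle a polished upright steel blade, 3 mm thick, 50 mm long, rounded ridge along y, 90 mm up. 26 mm to each side in x a rubber stop bar, top 79 mm up, catches an arm that tips: it rests about 12 degrees off level. A true arm swings back to level within 2 s (its centre of mass lies below the notch). Origin on the bench under the middle.
- knife_edge (a point): Middle of the ridge of the knife edge (its very top), 90 mm above the bench; ridge along y. An arm sitting on it has its notch apex about 0.6 mm above this point and its origin 33 mm below it.
- reject_tray: Fixed low grey tray, 180 mm (x) by 100 mm (y) outside, walls 4 mm thick and 22 mm high, floor about 4 mm above the bench; an arm fits in along the tray's x. Origin under its centre, on the bench.
- denture_flask: Ochre denture flask block, 51 x 70 x 37 mm, loose bystander; origin under its middle.
- cast_grey: Plaster jaw cast, 49 x 60 x 36 mm, loose bystander; origin under its middle.
- crucible: Small brownish conical crucible, 53 mm wide, 44 mm high, loose bystander; origin under its middle.
There are look-alikes about, which are no part of the job. Leave any blue look-alike of the rotor_b alone. What is shaped like the balance_stand but orange is not meant.

How it is judged:
By the outcome, as a careful person would: the job done as asked, in the order asked, and still so for the second after the job is handed in, with the robot touching nothing.
It also fails if it takes over 72 s, if anything falls off the work surface, if the arm or the gripper's body presses on something with over 40 N, if the wrist force passes 120 N, or if a joint passes its speed limit or range.

## Robot

A 6-joint arm with a two-finger parallel gripper is mounted at the origin on a cart in front of the work surface, level with it; the furniture and walls round the work are solid. World frame = base frame: x ahead of the robot, y to its left, z up, the work surface at z = 0. Lengths are in mm, angles in degrees, forces in N, time in s.
With the tool pointing down it reaches from about 350 to 850 mm from the base axis. Payload 8.1 kg.
Tool frame: the origin (TCP) lies at the very end of the fingers, on their centre line; the grasp point (between the pads) lies 19 mm behind it; z points along the fingers, y is the direction in which the jaws open and shut (so a half turn about z gives the same grasp; the last joint's range is limited). The gripper opens to 85 mm and grips with 20 to 120 N. Pads are 22 mm wide; open, the fingers measure 114 mm over their backs; the gripper's body (76 mm by 85 mm) begins 54 mm behind the grasp point. The pads swing forward as they close: fully open they stand 13 mm farther back than shut.
Start: joints at [-4.893, 7.471, 85.268, -0, 87.261, -4.893], TCP at [600.004, 0.022, 231.292] pointing down, gripper open.
Joint ranges: [-169.43, 169.43], [-51.17, 129.36], [1.28, 143.12], [-76.62, 256.62], [0, 156.53], [-152.29, 152.29]. Speed limits (degrees/s): [136.94, 136.94, 159.86, 180, 180, 180].

## Interface

Orientations are given as [roll, pitch, yaw] about the fixed x, y, z axes, in that order (R = Rz(yaw) Ry(pitch) Rx(roll)).
In Python, from bench import r gives the robot as it stands.
- The arm moves only by the shell command python3 -m jog 'ROWS' [OPENING] [FORCE]. ROWS is JSON, a list of rows, each a list of 6 numbers: the shift along the tool's x, y, z normalised to -1 to 1, where 1 is 0.25 m, then the turn, a rotation vector about the tool's x, y, z normalised to -1 to 1, where 1 is pi rad. In form: [[x, y, z, ax, ay, az], ...]. A call has 1 to 10 rows; each row is the pose to reach, as a shift and turn from the pose commanded when the call began, along the tool's axes at that moment, turning the shorter way round; what a row does not reach only later rows make up. A row lasts 1/10 s, in which the tool goes at most 50 mm and 8.59 degrees, less where a joint would pass 70% of its speed; a pose out of reach is approached as far as the arm can. A call with a number of a shift or a turn outside -1 to 1 is refused whole. A call with a gripper value outside its range is refused whole. OPENING is the opening, from 0 (shut) to 1 (fully open), set as the call begins (- or left out, the last holds). The fingers move at their own pace and stop on an object; FORCE is the grip in N (left out, the last holds). Time passes only in rows, so rows that repeat a pose let the fingers close. It gives the time, the measured TCP pose, the force and the opening at its end, in the units of the state.
- r.sense(): the state, without advancing time (a new reading comes with each control period).
- r.snapshot(name): name is "scene" or "side" or "wrist"; returns a dict with "pixels" (384x512x3 uint8, red, green, blue), "intrinsics" (3x3 intrinsics, pixels), "extrinsics" (4x4, takes a point from camera to world coordinates). Camera axes: x right, y down, z forward; pixel columns grow to the right and rows downward; lengths in mm; the calibration is good to about 2 mm. A picture is of the moment at which its call begins. There is no depth.
- r.hand_in(): hands the job in, once; it reports no verdict.
The state is a dict: "time": time; "joint_pos": joint angles; "qd": joint speeds; "joint_efforts": joint torques, N m; "tool_pos": TCP position; "tcp_rot": TCP orientation; "ft_force": force on the tool from outside, world axes, zero at the start; "wrist_torque": the same for the moment, N m; "finger_gap": finger opening in mm.
Only numpy, scipy, OpenCV 4.12 (cv2) and the standard library are available. Lean on these libraries where they do the work, as an engineer would, in place of code of your own. Each camera call takes 0.05 s, during which the arm holds its last target.

## Working session

There is one attempt and no reset: what is moved stays moved. The work goes in short steps, Python scripts to look and compute and a shell command to move; the robot and the scene stay as the last step left them, time stands still between calls to the robot, and variables do not carry over. Pictures are saved under pics/ and viewed, and the job is handed in when it is done.

```bash
ls; mkdir -p pics; python3 - <<'E'
from bench import r
import cv2,numpy as np,pickle
print(r.sense())
for n in ["scene","side","wrist"]:
    s=r.snapshot(n); cv2.imwrite(f"pics/{n}0.png",s["pixels"][:,:,::-1]); pickle.dump(s,open(f"pics/{n}0.pkl","wb"))
    print(n,s["intrinsics"],s["extrinsics"].round(3) if hasattr(s["extrinsics"],'round') else s["extrinsics"])
E
```

```text
pics
{'time': 0.0, 'joint_pos': array([-4.89265112e+00,  7.51557588e+00,  8.53290780e+01,  1.79654009e-04,
        8.72598009e+01, -4.89401011e+00]), 'qd': array([-0.08233112,  0.1352535 , -0.03137439,  0.00610614, -0.08737149,
       -0.06334847]), 'joint_efforts': array([-1.90700346e-03, -5.69404185e+01, -5.00557995e+01, -2.19391650e-04,
        1.44415747e-02,  7.24149572e-05]), 'tool_pos': array([5.99463207e+02, 7.37163026e-02, 2.30241464e+02]), 'tcp_rot': array([-1.79895941e+02, -9.09010069e-03,  9.00013420e+01]), 'ft_force': array([-0.1015393 ,  0.78058766,  0.11202104]), 'wrist_torque': array([-0.01349575, -0.04655053, -0.03350329]), 'finger_gap': 85.34455615382828}
scene [[443.56058531   0.         250.19018593]
 [  0.         443.56058531 193.84686171]
 [  0.           0.           1.        ]] [[-5.430000e-01 -6.000000e-01  5.880000e-01 -3.838330e+02]
 [-8.400000e-01  3.870000e-01 -3.810000e-01  7.047060e+02]
 [ 1.000000e-03 -7.000000e-01 -7.140000e-01  1.271368e+03]
 [ 0.000000e+00  0.000000e+00  0.000000e+00  1.000000e+00]]
side [[389.62732804   0.         256.71951944]
 [  0.         389.62732804 187.22227151]
 [  0.           0.           1.        ]] [[ 9.22000e-01 -2.40000e-01  3.04000e-01  2.26095e+02]
 [-3.87000e-01 -5.26000e-01  7.57000e-01 -8.22146e+02]
 [-2.20000e-02 -8.16000e-01 -5.78000e-01  7.91541e+02]
 [ 0.00000e+00  0.00000e+00  0.00000e+00  1.00000e+00]]
wrist [[282.74981279   0.         263.91000717]
 [  0.         282.74981279 192.12095413]
 [  0.           0.           1.        ]] [[ 1.00000e+00  1.00000e-03 -2.00000e-03  6.00809e+02]
 [ 0.00000e+00 -9.52000e-01 -3.05000e-01  7.74680e+01]
 [-2.00000e-03  3.05000e-01 -9.52000e-01  3.72718e+02]
 [ 0.00000e+00  0.00000e+00  0.00000e+00  1.00000e+00]]
```

View pics/scene0.png

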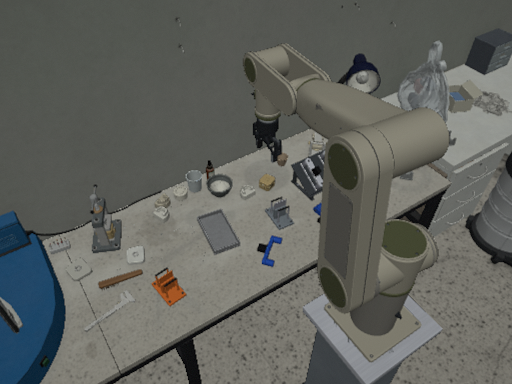

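View pics/side0.png

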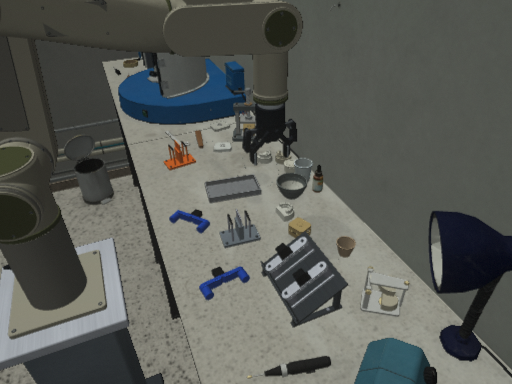

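View pics/wrist0.png

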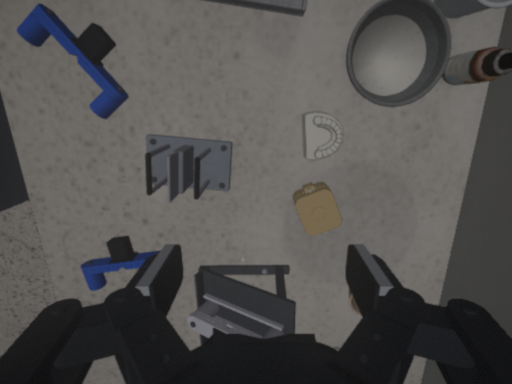

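The grey stand is at side (240,230) and the orange one, which is not meant, at (180,158). The two silver arms are in the rack at (287,250) and (303,281). The blue look-alikes are at (190,218) and (224,281). The grey tray is at (232,188). I'll confirm these in a crop.

```bash
python3 - <<'E'
import cv2
a=cv2.imread("pics/side0.png")[165:325,195:365]
cv2.imwrite("pics/side0c.png",cv2.resize(a,None,fx=4.4,fy=3.7*1.0,interpolation=cv2.INTER_CUBIC) if 0 else cv2.resize(a,None,fx=3.7,fy=3.7,interpolation=cv2.INTER_CUBIC))
a=cv2.imread("pics/scene0.png")[140:260,190:350]
cv2.imwrite("pics/scene0c.png",cv2.resize(a,None,fx=4.5,fy=4.5,interpolation=cv2.INTER_CUBIC))
E
```

```text
(no output)
```

View pics/side0c.png

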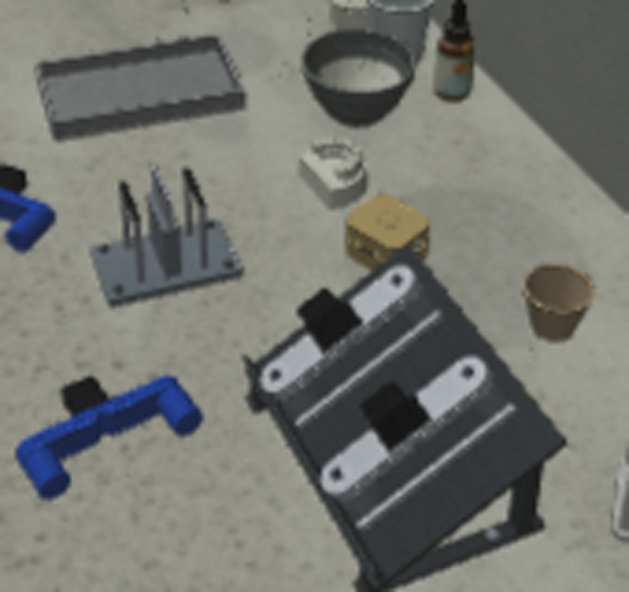

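View pics/scene0c.png

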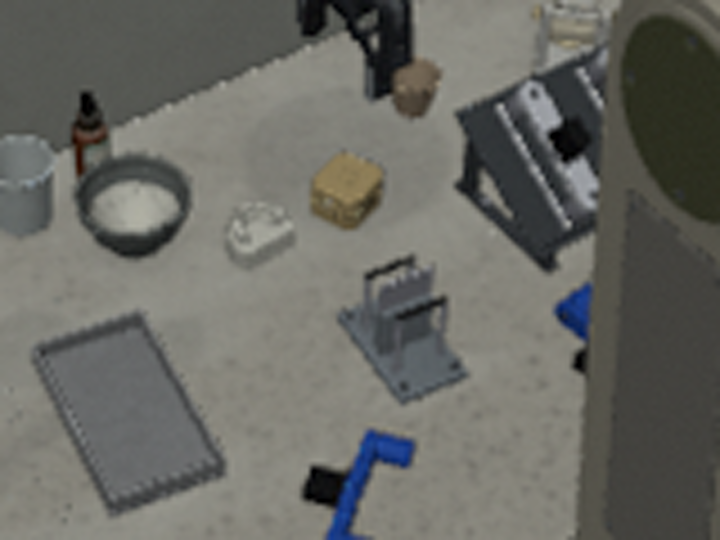

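```bash
cat > h.py <<'E'
import numpy as np,pickle,cv2
def ray(s,u,v,z):
    K=s["intrinsics"];T=np.asarray(s["extrinsics"])
    d=T[:3,:3]@np.linalg.solve(K,[u,v,1.]);o=T[:3,3]
    return o+d*(z-o[2])/d[2]
def tri(obs):
    A=np.zeros((3,3));b=np.zeros(3)
    for s,u,v in obs:
        K=s["intrinsics"];T=np.asarray(s["extrinsics"])
        d=T[:3,:3]@np.linalg.solve(K,[u,v,1.]);d/=np.linalg.norm(d);P=np.eye(3)-np.outer(d,d)
        A+=P;b+=P@T[:3,3]
    p=np.linalg.solve(A,b)
    return p
def proj(s,p):
    K=s["intrinsics"];T=np.asarray(s["extrinsics"])
    c=K@(T[:3,:3].T@(np.asarray(p)-T[:3,3]));return c[:2]/c[2]
def load(n): return pickle.load(open(f"pics/{n}.pkl","rb"))
E
python3 - <<'E'
from h import *
s=load("side0");sc=load("scene0");w=load("wrist0")
def c(u,v,z,n):print(n,ray(s,u/3.7+195,v/3.7+165,z).round(1))
c(401,280,120,"A hi");c(273,374,68,"A lo");c(469,372,120,"B hi");c(336,474,68,"B lo")
def g(u,v,z,n):print(n,ray(sc,u/4.5+190,v/4.5+140,z).round(1))
for p in [(90,250),(118,302),(243,268)]:c(*p,6,"stand base corner")
for p in [(340,318),(405,402),(467,372)]:g(*p,6,"stand base corner sc")
c(165,168,90,"blade far?");c(168,215,90,"..")
for p in [(37,68),(55,138),(245,105),(218,38)]:c(*p,22,"tray rim")
for p in [(37,355),(112,510),(224,465),(140,315)]:g(*p,22,"tray rim sc")
for p in [(147,135),(232,138),(229,190),(146,193)]:print("stand wrist",ray(w,*p,6).round(1))
E
```

```text
A hi [ 595.5 -202.8  120. ]
A lo [ 501.8 -200.7   68. ]
B hi [ 594.5 -293.6  120. ]
B lo [ 503.3 -293.6   68. ]
stand base corner [445.2  36.4   6. ]
stand base corner [446.2 -29.9   6. ]
stand base corner [550.2 -34.1   6. ]
stand base corner sc [549.6  28.7   6. ]
stand base corner sc [443.3  36.3   6. ]
stand base corner sc [441.8 -26.1   6. ]
blade far? [505.  11.  90.]
.. [487.3 -42.3  90. ]
tray rim [475.2 282.2  22. ]
tray rim [458.6 171.2  22. ]
tray rim [630.1 146.9  22. ]
tray rim [649.7 258.2  22. ]
tray rim sc [640.  272.1  22. ]
tray rim sc [467.5 298.9  22. ]
tray rim sc [457.8 202.7  22. ]
tray rim sc [632.5 177.6  22. ]
stand wrist [450.3  36.6   6. ]
stand wrist [559.1  32.8   6. ]
stand wrist [552.6 -37.1   6. ]
stand wrist [439.1 -41.5   6. ]
```

```bash
cat >> h.py <<'E'
from scipy.spatial.transform import Rotation as Ro
def row(p,R):
    "row from measured pose to target pos p, rotation matrix R"
    from bench import r
    s=r.sense();R0=Ro.from_euler("xyz",s["tcp_rot"],degrees=True)
    d=R0.inv().apply(np.asarray(p)-s["tool_pos"])/250
    t=(R0.inv()*Ro.from_matrix(R)).as_rotvec()/np.pi
    print("t",round(s["time"],2),"row",np.round(np.r_[d,t],4).tolist(),"dist",np.linalg.norm(d*250).round(1),"ang",(np.linalg.norm(t)*180).round(2))
def Rt(tilt,yaw=0):
    "tool x = world x raised by tilt (deg), y=-y, z down"
    return Ro.from_euler("xyz",[180,0,0],degrees=True).as_matrix() if 0 else (Ro.from_euler("z",yaw,degrees=True)*Ro.from_euler("y",-tilt,degrees=True)*Ro.from_euler("x",180,degrees=True)).as_matrix()
def snap(n,name):
    from bench import r
    s=r.snapshot(n);cv2.imwrite(f"pics/{name}.png",s["pixels"][:,:,::-1]);pickle.dump(s,open(f"pics/{name}.pkl","wb"));return s
E
python3 - <<'E'
from h import *
print(Rt(30).round(2)); row([490,-202,200],Rt(30)); 
E
```

```text
[[ 0.87 -0.    0.5 ]
 [ 0.   -1.   -0.  ]
 [ 0.5   0.   -0.87]]
t 0.15 row [-0.8082, -0.4381, 0.1224, -0.131, 0.131, 0.4874] dist 231.9 ang 93.86
```

```bash
python3 -m jog '[[-0.808,-0.438,0.122,-0.131,0.131,0.487],[-0.808,-0.438,0.122,-0.131,0.131,0.487],[-0.808,-0.438,0.122,-0.131,0.131,0.487],[-0.808,-0.438,0.122,-0.131,0.131,0.487],[-0.808,-0.438,0.122,-0.131,0.131,0.487],[-0.808,-0.438,0.122,-0.131,0.131,0.487],[-0.808,-0.438,0.122,-0.131,0.131,0.487],[-0.808,-0.438,0.122,-0.131,0.131,0.487],[-0.808,-0.438,0.122,-0.131,0.131,0.487],[-0.808,-0.438,0.122,-0.131,0.131,0.487]]'; python3 - <<'E'
from h import *
row([490,-202,200],Rt(30))
E
```

```text
time: 1.15
tool_pos: [490.2, -202.2, 200.5]
tcp_rot: [178.0, -28.1, 8.0]
ft_force: [0.5, -0.6, -0.6]
finger_gap: 85.4
t 1.15 row [-0.0013, -0.0011, 0.0014, -0.0106, 0.0101, 0.0391] dist 0.5 ang 7.51
```

```bash
python3 -m jog '[[-0.001,-0.001,0.001,-0.0106,0.0101,0.0391],[-0.001,-0.001,0.001,-0.0106,0.0101,0.0391],[-0.001,-0.001,0.001,-0.0106,0.0101,0.0391]]'; python3 - <<'E'
from h import *
row([490,-202,200],Rt(30))
for n in ["wrist","side","scene"]: snap(n,n+"1")
E
```

```text
time: 1.45
tool_pos: [490.2, -201.6, 200.5]
tcp_rot: [179.8, -29.9, 0.7]
ft_force: [0.1, -1.0, -0.5]
finger_gap: 85.9
t 1.45 row [-0.0017, 0.0018, 0.0013, -0.0006, 0.0005, 0.0034] dist 0.7 ang 0.62
```

View pics/wrist1.png

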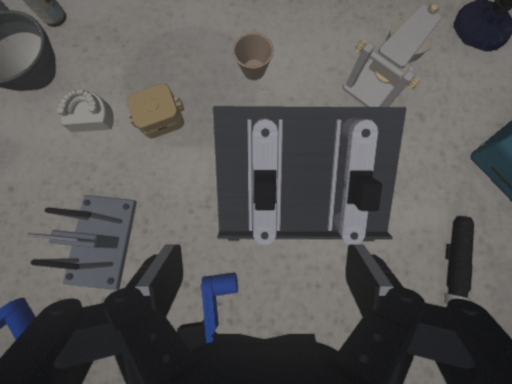

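View pics/scene1.png

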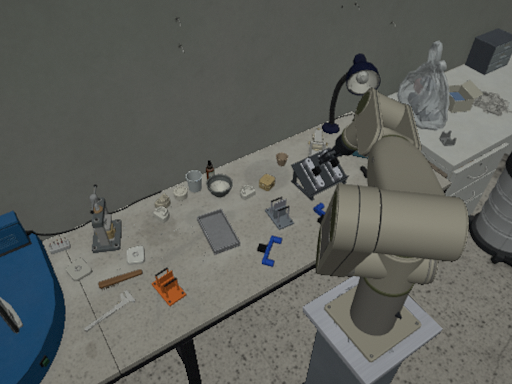

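```bash
python3 - <<'E'
from h import *
def up(n,x0,y0,x1,y1,f):
    a=cv2.imread(f"pics/{n}.png")[y0:y1,x0:x1];cv2.imwrite(f"pics/{n}_c{x0}.png",cv2.resize(a,None,fx=f,fy=f,interpolation=cv2.INTER_CUBIC))
up("wrist1",200,95,410,250,3.8)
up("wrist1",20,185,150,295,5)
up("scene1",285,140,355,200,8)
up("scene1",190,190,300,265,7)
E
```

```text
(no output)
```

View pics/wrist1_c200.png

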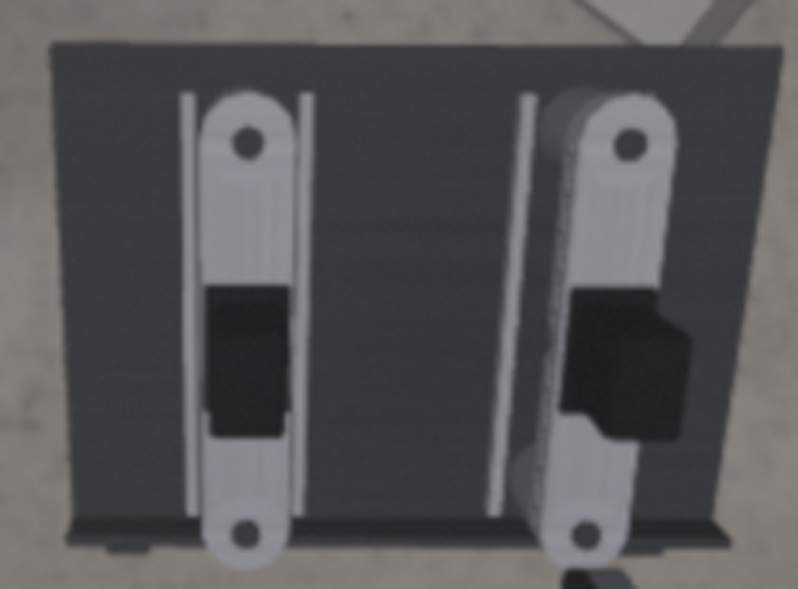

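View pics/wrist1_c20.png

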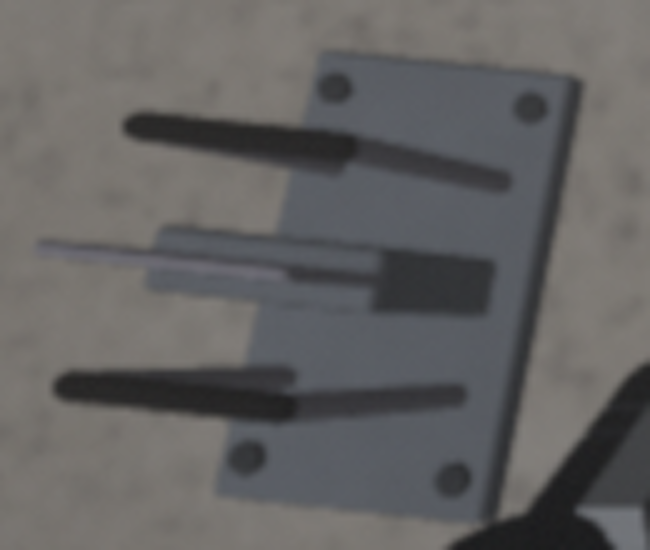

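View pics/scene1_c285.png

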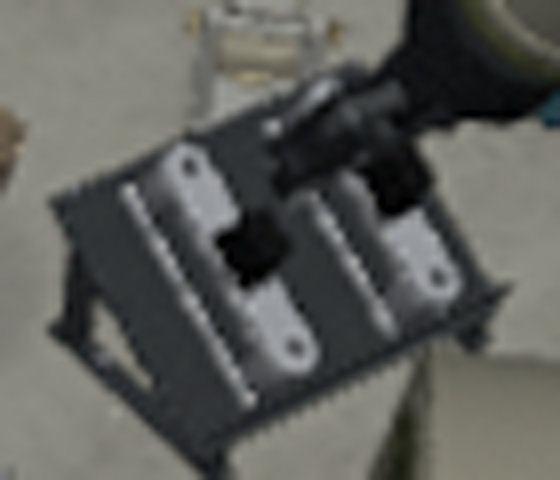

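View pics/scene1_c190.png

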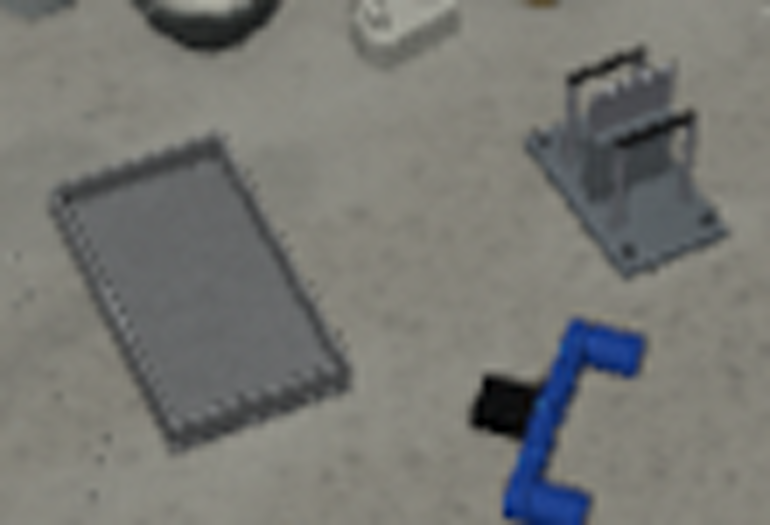

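```bash
python3 - <<'E'
from h import *
s=load("side0");sc=load("scene1");w=load("wrist1")
W=lambda u,v:(w,u/3.8+200,v/3.8+95); S=lambda u,v:(s,u/3.7+195,v/3.7+165); C=lambda u,v:(sc,u/8+285,v/8+140)
res={}
for n,o in dict(Ahi=[W(248,143),S(401,280),C(190,163)],Alo=[W(246,535),S(273,374),C(295,347)],Bhi=[W(631,144),S(469,372)],Blo=[W(587,534),S(336,474),C(440,277)]).items():
    p=tri(o);res[n]=p;print(n,p.round(1),[np.round(proj(q[0],p)-q[1:],1) for q in o])
for k in "AB":
    m=(res[k+"hi"]+res[k+"lo"])/2;d=res[k+"hi"]-res[k+"lo"];print(k,m.round(1),d.round(1),np.linalg.norm(d).round(1))
# stand: stop ends & base corners, wrist crop f=5 off (20,185)
W2=lambda u,v,z:ray(w,u/5+20,v/5+185,z).round(1)
print("base",[W2(*p,6) for p in [(320,50),(580,78),(495,522),(215,494)]])
print("ridge",W2(38,247,90),W2(375,283,90))
print("stop",W2(125,125,79),W2(355,148,79),W2(55,383,79),W2(295,408,79))
q=lambda u,v,z:ray(sc,u/7+190,v/7+190,z).round(1)
print("ridge sc",q(590,100,90),q(672,65,90),"stops",q(640,50,79),q(570,78,79),q(690,118,79),q(615,143,79))
print("tray",[q(*p,22) for p in [(55,195),(215,140),(350,372),(175,440)]])
E
```

```text
Ahi [ 595.1 -203.2  120.2] [array([0.4, 0.8]), array([-0.1,  0.1]), array([-0.2, -0.2])]
Alo [ 503.1 -202.6   69.1] [array([-0.9,  1.9]), array([0.8, 0. ]), array([-0. , -0.1])]
Bhi [ 594.8 -294.7  121.8] [array([-0.2,  1.3]), array([ 0.4, -0.3])]
Blo [ 504.1 -295.2   68.8] [array([-0.7,  2.1]), array([0.6, 0.2]), array([-0.2, -0.2])]
A [ 549.1 -202.9   94.7] [92.  -0.6 51.1] 105.3
B [ 549.5 -294.9   95.3] [90.7  0.5 53. ] 105.0
base [array([558.1,  28.9,   6. ]), array([551.5, -38.6,   6. ]), array([443.1, -29.6,   6. ]), array([448.9,  38.5,   6. ])]
ridge [502.7  22.8  90. ] [496.6 -42.3  90. ]
stop [527.9  18.8  79. ] [523.7 -28.2  79. ] [477.2  23.7  79. ] [473.  -23.6  79. ]
ridge sc [496.4  29.1  90. ] [493.6 -21.7  90. ] stops [520.  -20.7  79. ] [523.4  22.5  79. ] [465.6 -13.8  79. ] [472.5  29.5  79. ]
tray [array([645.3, 270.9,  22. ]), array([633.3, 178.8,  22. ]), array([458.1, 201.6,  22. ]), array([469.1, 297.6,  22. ])]
```

```bash
python3 - <<'E'
from h import *
row([545.4,-202.9,101.2],Rt(30))
E
```

```text
t 1.6 row [-0.0088, 0.0043, 0.4545, -0.0005, 0.0005, 0.0028] dist 113.7 ang 0.53
```

```bash
python3 -m jog '[[-0.009,0.004,0.15,0,0,0.0028],[-0.009,0.004,0.29,0,0,0.0028],[-0.009,0.004,0.38,0,0,0.0028],[-0.009,0.004,0.43,0,0,0.0028],[-0.009,0.004,0.4545,0,0,0.0028],[-0.009,0.004,0.4545,0,0,0.0028],[-0.009,0.004,0.4545,0,0,0.0028]]'; python3 - <<'E'
from h import *
snap("wrist","wrist2");snap("side","side2")
row([545.4,-202.9,101.2],Rt(30))
E
```

```text
time: 2.3
tool_pos: [545.4, -202.9, 101.6]
tcp_rot: [-179.9, -30.0, -0.1]
ft_force: [0.8, 0.1, 1.1]
finger_gap: 85.5
t 2.4 row [-0.0024, -0.0011, 0.0029, -0.0001, -0.0001, -0.0005] dist 1.0 ang 0.1
```

View pics/wrist2.png

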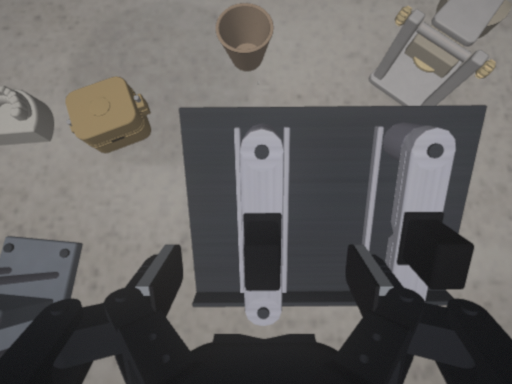

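View pics/side2.png

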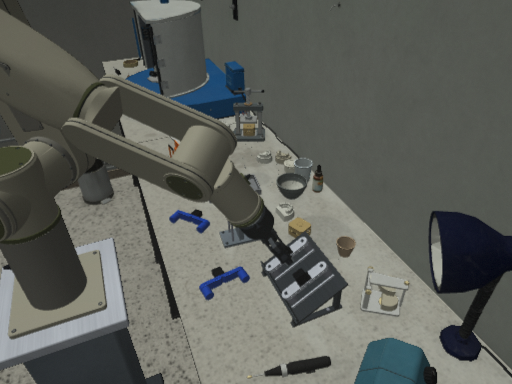

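```bash
python3 - <<'E'
from h import *
w=load("wrist2")
R=Rt(30);t=np.array([545.4,-202.9,101.6])
print("tcp",proj(w,t),"grasp",proj(w,t-19*R[:,2]))
c=np.array([549.1,-202.9,94.7])
for dx in(13,-13):
  for z in (0,32): print(dx,z,proj(w,c+R[:,0]*dx-R[:,2]*z))
print(proj(w,c+52*R[:,0]),proj(w,c-52*R[:,0]))
E
```

```text
tcp [262.40654599 248.75810377] grasp [262.15758027 267.69178142]
13 0 [262.4242851  222.26834778]
13 32 [261.98104868 250.18854625]
-13 0 [262.56178445 261.84195463]
-13 32 [262.17360392 296.766871  ]
[262.19076302 155.05849492] [262.74552304 314.72364891]
```

```bash
python3 -m jog '[[0,0,0,0,0,0],[0,0,0,0,0,0],[0,0,0,0,0,0],[0,0,0,0,0,0],[0,0,0,0,0,0],[0,0,0,0,0,0],[0,0,0,0,0,0]]' 0 60; python3 - <<'E'
from h import *
snap("wrist","wrist3")
E
```

```text
time: 3.1
tool_pos: [545.0, -202.6, 101.0]
tcp_rot: [-179.8, -29.9, -0.1]
ft_force: [-5.4, 2.6, 4.3]
finger_gap: 16.8
```

View pics/wrist3.png

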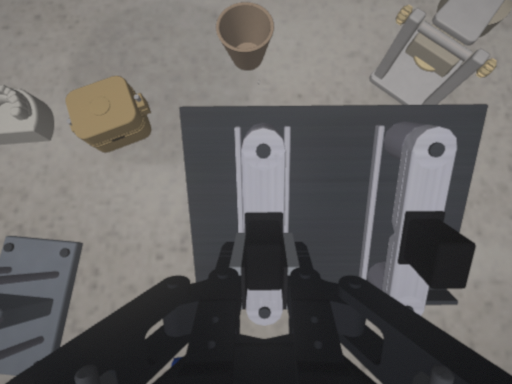

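```bash
python3 -m jog '[[0,0,-0.05,0,0,0],[0,0,-0.15,0,0,0],[0,0,-0.3,0,0,0],[0,0,-0.45,0,0,0],[0,0,-0.45,0,0,0],[0,0,-0.45,0,0,0]]'; python3 - <<'E'
from h import *
from bench import r
w=snap("wrist","wrist4");snap("side","side4");st=r.sense()
print(st["ft_force"],st["wrist_torque"],st["finger_gap"])
R=Ro.from_euler("xyz",st["tcp_rot"],degrees=True);p=st["tool_pos"]
T=np.asarray(w["extrinsics"]);print("cam in tool",R.inv().apply(T[:3,3]-p).round(1))
row([500,0,190],Rt(0,-5))
E
```

```text
time: 3.75
tool_pos: [488.9, -203.1, 198.4]
tcp_rot: [-179.9, -30.0, -0.2]
ft_force: [0.1, 0.5, -3.9]
finger_gap: 17.1
[-0.11221799  0.61738688 -4.01222869] [0.03192133 0.73453359 0.01508711] 16.901922729940498
cam in tool [  80.4    1.5 -144. ]
t 3.85 row [0.0264, -0.808, 0.0463, -0.0085, -0.1653, 0.0264] dist 202.4 ang 30.16
```

View pics/wrist4.png

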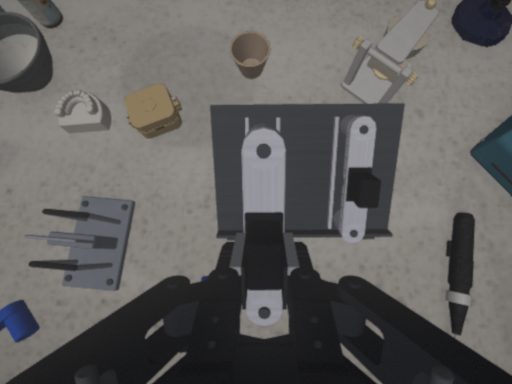

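View pics/side4.png

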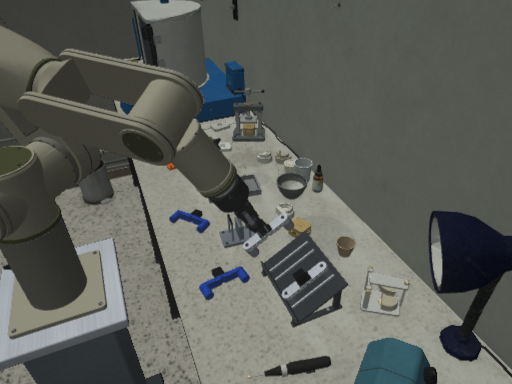

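```bash
python3 - <<'E'
from h import *
from bench import r
w=load("wrist4");st=r.sense()
R=Ro.from_euler("xyz",st["tcp_rot"],degrees=True);p=st["tool_pos"]
T=np.asarray(w["extrinsics"]);Tt=np.eye(4);Tt[:3,:3]=R.as_matrix();Tt[:3,3]=p
C=np.linalg.inv(Tt)@T;s={"intrinsics":w["intrinsics"],"extrinsics":C}
a=cv2.cvtColor(cv2.imread("pics/wrist4.png"),6)
for (u,v) in [(264,151),(264,313)]:
    sub=a[v-10:v+11,u-10:u+11].astype(float);m=sub<100
    # dark dot inside
    k=np.hypot(*np.mgrid[-10:11,-10:11])<9;m&=k;yy,xx=np.nonzero(m);uu,vv=u-10+xx.mean(),v-10+yy.mean()
    print(uu,vv,m.sum(),[ray(s,uu,vv,z).round(1) for z in (5,7,9)])
E
python3 -m jog '[[0.026,-0.2,0.03,-0.004,-0.04,0.013],[0.026,-0.4,0.046,-0.0085,-0.08,0.0264],[0.026,-0.6,0.046,-0.0085,-0.12,0.0264],[0.026,-0.808,0.046,-0.0085,-0.1653,0.0264],[0.026,-0.808,0.046,-0.0085,-0.1653,0.0264],[0.026,-0.808,0.046,-0.0085,-0.1653,0.0264],[0.026,-0.808,0.046,-0.0085,-0.1653,0.0264]]'
python3 - <<'E'
from h import *
w=snap("wrist","wrist5");snap("side","side5")
row([500,0,190],Rt(0,-5))
E
```

```text
263.2111801242236 150.47826086956522 161 [array([56.1,  1.5,  5. ]), array([55.8,  1.5,  7. ]), array([55.5,  1.5,  9. ])]
263.94594594594594 312.2522522522523 111 [array([-47.5,   2. ,   5. ]), array([-49.3,   2. ,   7. ]), array([-51.,   2.,   9.])]
time: 4.55
tool_pos: [500.0, 0.3, 189.5]
tcp_rot: [179.9, 0.1, -4.8]
ft_force: [-0.5, 0.0, -4.2]
finger_gap: 16.8
t 4.65 row [-0.0008, -0.005, 0.0036, 0.0006, -0.0005, -0.0001] dist 1.6 ang 0.14
```

View pics/wrist5.png

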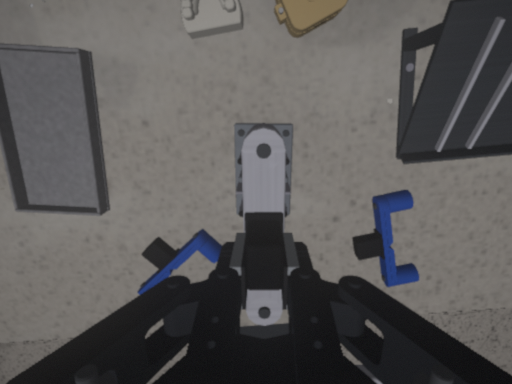

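View pics/side5.png

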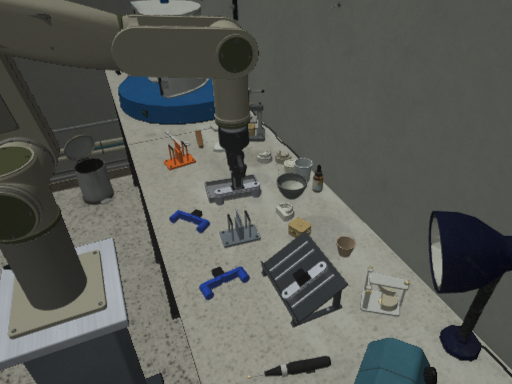

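```bash
python3 - <<'E'
from h import *
snap("scene","scene5")
def up(n,x0,y0,x1,y1,f):
    a=cv2.imread(f"pics/{n}.png")[y0:y1,x0:x1];cv2.imwrite(f"pics/{n}_d{x0}.png",cv2.resize(a,None,fx=f,fy=f,interpolation=cv2.INTER_CUBIC))
up("wrist5",220,110,310,225,5)
up("scene5",190,150,300,260,5)
up("side5",200,165,270,255,8)
E
```

```text
(no output)
```

View pics/wrist5_d220.png

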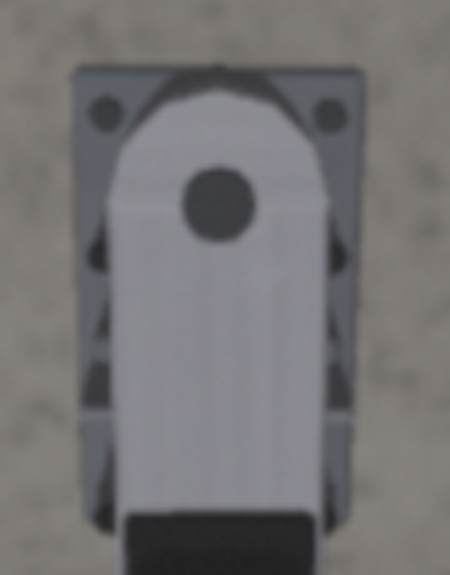

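View pics/scene5_d190.png

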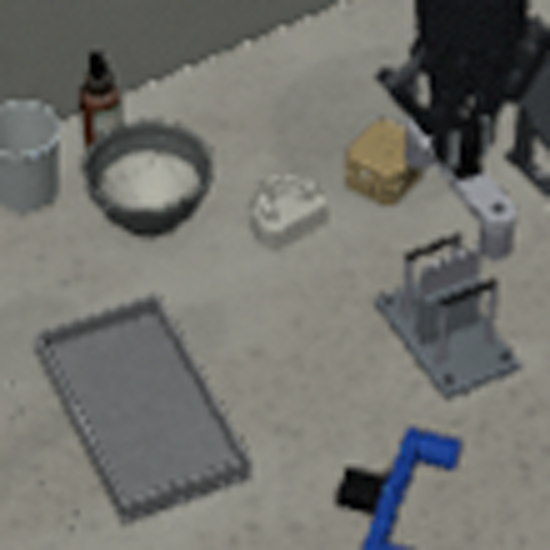

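View pics/side5_d200.png

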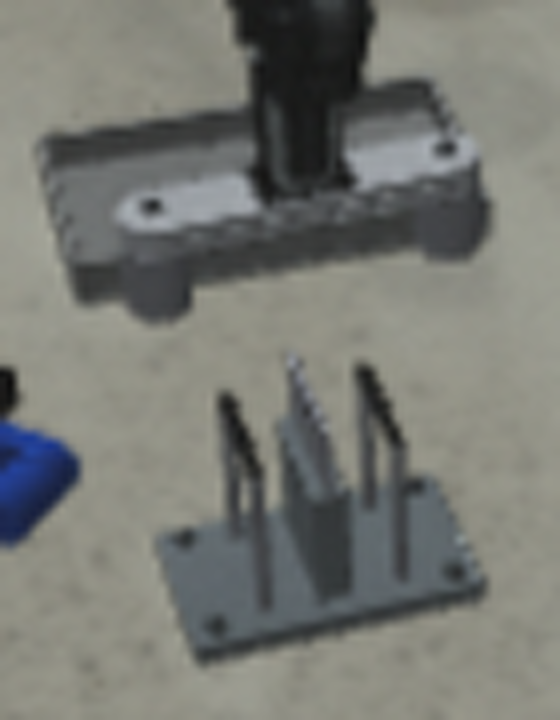

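```bash
python3 - <<'E'
from h import *
from bench import r
st=r.sense();print(st["tool_pos"],st["tcp_rot"])
w=load("wrist5");s=load("side5");c=load("scene5")
W=lambda u,v,z:ray(w,u/5+220,v/5+110,z).round(1)
print("wrist ridge",W(80,413,90),W(352,413,90)," hub",W(219,205,182.5)," hub lo",ray(w,264,312.2,182.5).round(1))
print("base edge",W(72,67,6),W(364,67,6))
print("stops",W(98,255,79),W(340,255,79),W(103,525,79),W(335,525,79))
S=lambda u,v,z:ray(s,u/8+200,v/8+165,z).round(1)
h=S(150,207,182.5),S(447,150,182.5);print("side hubs",h,(h[0]+h[1])/2)
print("side ridge",S(292,355,90),S(340,480,90),"stops",S(222,395,79),S(258,478,79),S(362,370,79),S(402,443,79))
print("base",S(155,537,6),S(200,655,6),S(485,585,6),S(435,478,6))
C=lambda u,v,z:ray(c,u/5+190,v/5+150,z).round(1)
print("scene hub lo",C(497,210,182.5),"ridge",C(420,262,90),C(478,240,90),C(405,255,79),C(460,238,79),C(440,303,79),C(495,283,79))
print("base",C(376,300,6),C(450,396,6),C(520,368,6))
E
```

```text
[500.22035441  -1.61596832 191.47501852] [ 1.79889782e+02 -1.44151800e-01 -5.06970424e+00]
wrist ridge [503.2  24.3  90. ] [499.  -24.4  90. ]  hub [554.1  -5.  182.5]  hub lo [450.4   3.7 182.5]
base edge [558.   27.6   6. ] [552.5 -37.7   6. ]
stops [529.4  19.   79. ] [525.7 -24.7  79. ] [476.8  23.9  79. ] [473.  -20.7  79. ]
side hubs (array([446.8,   2.4, 182.5]), array([550.2,  -8.2, 182.5])) [498.5  -2.9 182.5]
side ridge [498.5  19.1  90. ] [489.7 -52.1  90. ] stops [471.7  21.1  79. ] [468.1 -27.3  79. ] [523.1  13.6  79. ] [521.  -30.5  79. ]
base [446.   38.2   6. ] [440.9 -28.7   6. ] [548.9 -36.8   6. ] [555.   26.2   6. ]
scene hub lo [446.7   4.7 182.5] ridge [504.7  24.5  90. ] [499.7 -24.4  90. ] [524.8  23.4  79. ] [516.9 -21.1  79. ] [471.5  29.5  79. ] [465.8 -15.8  79. ]
base [553.2  27.9   6. ] [443.9  36.    6. ] [437.6 -24.1   6. ]
```

```bash
python3 -m jog '[[-0.006,-0.002,0.1,0,0,0],[-0.006,-0.002,0.2,0,0,0],[-0.006,-0.002,0.28,0,0,0],[-0.006,-0.002,0.3,0,0,0],[-0.006,-0.002,0.3,0,0,0],[-0.006,-0.002,0.3,0,0,0]]'
python3 - <<'E'
from h import *
from bench import r
s=snap("side","side6");w=snap("wrist","wrist6")
a=np.hstack([cv2.resize(cv2.imread("pics/side6.png")[180:260,200:280],None,fx=5,fy=5,interpolation=2),cv2.resize(cv2.imread("pics/wrist6.png")[110:230,220:310],(300,400),interpolation=2)]);cv2.imwrite("pics/c6.png",a)
for i in range(3):
    st=r.sense();print(st["tool_pos"],st["ft_force"])
E
```

```text
time: 5.3
tool_pos: [500.2, -0.9, 118.6]
tcp_rot: [179.9, -0.3, -5.1]
ft_force: [0.6, -0.4, -3.1]
finger_gap: 16.6
[500.5220363   -0.66919281 118.81319524] [-0.00602319  0.24734169 -4.84845041]
[500.5220363   -0.66919281 118.81319524] [-0.00602319  0.24734169 -4.84845041]
[500.5220363   -0.66919281 118.81319524] [-0.00602319  0.24734169 -4.84845041]
```

View pics/c6.png

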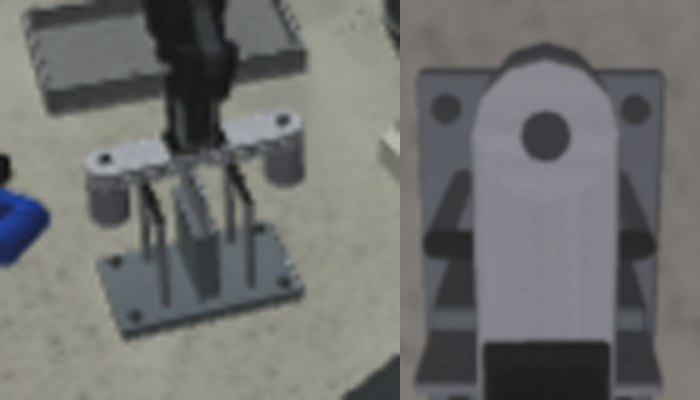

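```bash
python3 - <<'E'
from h import *
from bench import r
st=r.sense();print(st["tool_pos"])
w=load("wrist6");s=load("side6")
cv2.imwrite("pics/w6.png",cv2.resize(cv2.imread("pics/wrist6.png")[110:330,210:320],None,fx=2.7*1,fy=2.7,interpolation=2))
print("ridge",ray(w,226,224.9,90),ray(w,298,224.9,90),"hubs",ray(w,263.5,151.1,111.3),ray(w,264,312.2,111.3))
S=lambda u,v,z:ray(s,u/5+200,v/5+180,z).round(1)
print("side hubs",S(105,159,111.3),S(283,121,111.3),"stops",S(143,182,79),S(163,230,79),S(230,160,79),S(252,205,79),"base",S(97,258,6),S(127,335,6),S(303,292,6))
E
```

```text
[500.5220363   -0.66919281 118.81319524]
ridge [504.38595936  23.18294824  90.        ] [500.17561754 -24.19502703  90.        ] hubs [554.34274459  -6.09791391 111.3       ] [450.7429942    2.75157953 111.3       ]
side hubs [447.1   1.3 111.3] [550.7  -7.9 111.3] stops [470.9  11.4  79. ] [467.2 -32.7  79. ] [523.8   9.4  79. ] [520.3 -33.2  79. ] base [446.8  40.4   6. ] [441.8 -29.6   6. ] [548.3 -37.9   6. ]
```

View pics/w6.png

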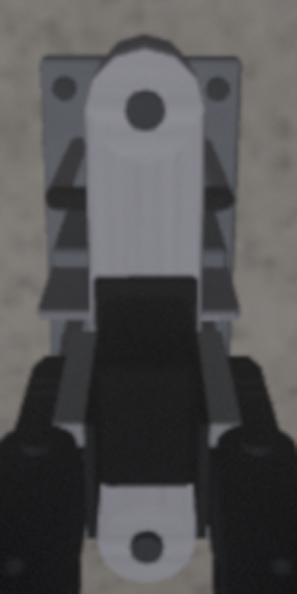

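```bash
python3 -m jog '[[-0.002,0,0.012,0,0,0],[-0.002,0,0.024,0,0,0],[-0.002,0,0.036,0,0,0],[-0.002,0,0.036,0,0,0]]'
python3 -m jog '[[0,0,0.004,0,0,0],[0,0,0.008,0,0,0],[0,0,0.008,0,0,0]]'
python3 - <<'E'
from h import *
snap("side","side7")
cv2.imwrite("pics/c7.png",cv2.resize(cv2.imread("pics/side7.png")[180:260,200:280],None,fx=7,fy=7,interpolation=2))
E
```

```text
time: 5.8
tool_pos: [498.4, -0.2, 107.4]
tcp_rot: [179.9, -0.1, -5.0]
ft_force: [0.3, -0.1, -3.2]
finger_gap: 16.8
time: 6.1
tool_pos: [498.8, -0.3, 106.0]
tcp_rot: [179.9, -0.2, -5.0]
ft_force: [-1.0, -0.7, -3.5]
finger_gap: 16.6
```

View pics/c7.png

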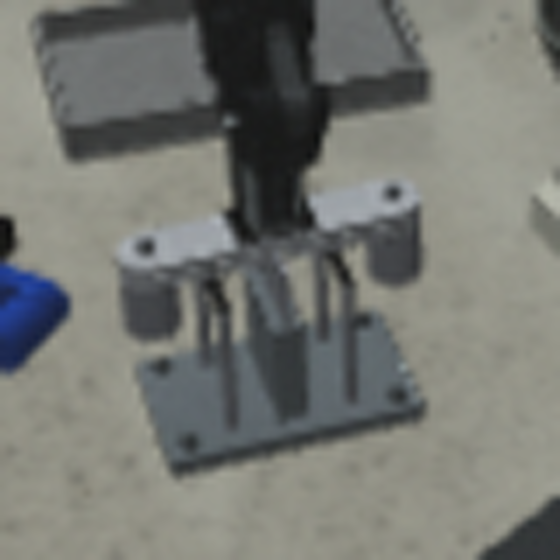

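Not in contact yet. I'll continue in 1 mm steps.

```bash
python3 -m jog '[[0,0,0.004,0,0,0],[0,0,0.004,0,0,0]]'|egrep 'pos|force'
python3 -m jog '[[0,0,0.004,0,0,0],[0,0,0.004,0,0,0]]'|egrep 'pos|force'
```

```text
tool_pos: [498.9, -0.3, 105.0]
ft_force: [-0.1, 0.1, -2.8]
tool_pos: [498.9, -0.3, 104.6]
ft_force: [-5.5, 1.4, 4.4]
```

```bash
python3 -m jog '[[0,0,0.003,0,0,0],[0,0,0.003,0,0,0]]'|egrep 'pos|force'
```

```text
tool_pos: [499.0, -0.3, 104.5]
ft_force: [-6.7, 0.3, 10.1]
```

```bash
python3 -m jog '[[0,0,-0.003,0,0,0],[-0.004,0,-0.003,0,0,0],[-0.004,0,-0.003,0,0,0]]'|egrep 'pos|force'
python3 -m jog '[[0,0,0.003,0,0,0],[0,0,0.003,0,0,0]]'|egrep 'pos|force'
```

```text
tool_pos: [498.3, -0.2, 104.3]
ft_force: [-1.3, -0.0, -0.6]
tool_pos: [498.4, -0.2, 104.2]
ft_force: [-2.1, 0.1, 6.6]
```

```bash
python3 -m jog '[[-0.002,0,0,0,0,0],[-0.002,0,0,0,0,0]]'|egrep 'pos|force'
python3 -m jog '[[-0.001,0,0,0,0,0],[-0.001,0,0.001,0,0,0]]'|egrep 'pos|force'
```

```text
tool_pos: [498.4, -0.2, 104.2]
ft_force: [0.3, 0.4, 5.6]
tool_pos: [498.4, -0.2, 104.2]
ft_force: [-0.4, 0.2, 9.0]
```

```bash
python3 -m jog '[[0,0,-0.0015,0,0,0],[0,0,-0.0015,0,0,0]]'|egrep 'pos|force'
python3 -m jog '[[0,0,0,0,0,0],[0,0,0,0,0,0],[0,0,0,0,0,0],[0,0,0,0,0,0],[0,0,0,0,0,0],[0,0,0,0,0,0]]' 0.6
python3 - <<'E'
from h import *
snap("side","side8");snap("wrist","wrist8")
cv2.imwrite("pics/c8.png",np.hstack([cv2.resize(cv2.imread("pics/side8.png")[180:260,200:280],None,fx=5,fy=5,interpolation=2),cv2.resize(cv2.imread("pics/wrist8.png")[110:330,210:320],(200,400),interpolation=2)]))
E
```

```text
tool_pos: [498.2, -0.2, 104.2]
ft_force: [2.7, -0.2, 6.8]
time: 8.45
tool_pos: [497.1, -0.1, 103.4]
tcp_rot: [179.9, -0.2, -5.0]
ft_force: [0.5, -0.1, 0.2]
finger_gap: 51.0
```

View pics/c8.png

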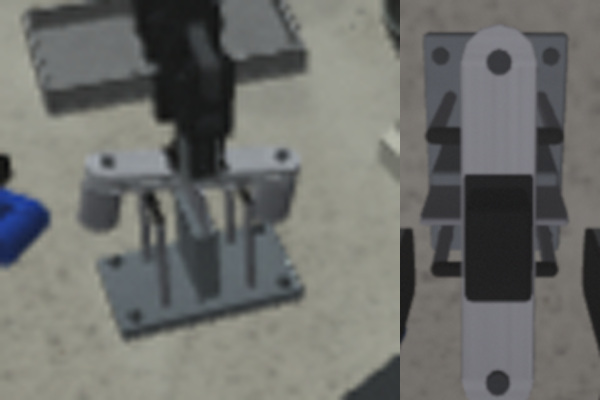

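The arm has tipped: the near hub is at (107,161) and the far hub has dropped to (282,155). I'll wait to confirm it stays that way.

```bash
for i in 1 2; do python3 -m jog '[[0,0,0,0,0,0],[0,0,0,0,0,0],[0,0,0,0,0,0],[0,0,0,0,0,0],[0,0,0,0,0,0],[0,0,0,0,0,0],[0,0,0,0,0,0],[0,0,0,0,0,0]]' | egrep 'pos|force|time'; done
python3 - <<'E'
from h import *
snap("side","side9");w=snap("wrist","wrist9")
cv2.imwrite("pics/c9.png",np.hstack([cv2.resize(cv2.imread("pics/side9.png")[180:260,200:280],None,fx=5,fy=5,interpolation=2),cv2.resize(cv2.imread("pics/wrist9.png")[110:330,210:320],(200,400),interpolation=2)]))
E
```

```text
time: 9.35
tool_pos: [497.2, -0.1, 103.5]
ft_force: [0.5, -0.6, -0.4]
time: 10.15
tool_pos: [497.2, -0.1, 103.5]
ft_force: [-0.6, -0.6, 0.8]
```

View pics/c9.png

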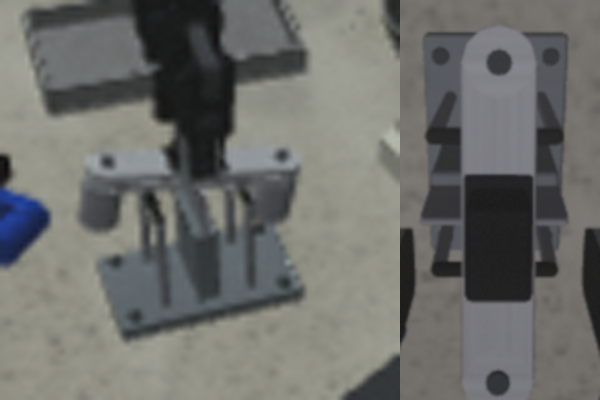

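The arm stays tipped onto the far (+x) stop, so the one picked from y=-203 (rotor in bay +y) is the faulty one. I'll regrip it at the 12° tilt and take it to the tray.

```bash
python3 - <<'E'
from h import *
row([501,-0.4,104.8],Rt(-12,-5))
E
```

```text
t 10.25 row [0.0154, -0.0003, -0.0053, 0.0006, -0.0676, -0.0001] dist 4.1 ang 12.16
```

```bash
python3 -m jog '[[0.015,0,-0.005,0,-0.034,0],[0.015,0,-0.005,0,-0.0676,0],[0.015,0,-0.005,0,-0.0676,0],[0.015,0,-0.005,0,-0.0676,0]]' | egrep 'pos|rot|force'
python3 -m jog '[[0,0,0,0,0,0],[0,0,0,0,0,0],[0,0,0,0,0,0],[0,0,0,0,0,0],[0,0,0,0,0,0],[0,0,0,0,0,0]]' 0 60
python3 -m jog '[[0,0,0,0,0,0],[0.01,0,-0.05,0,0,0],[0.03,0,-0.15,0,0,0],[0.06,0,-0.3,0,0,0],[0.06,0,-0.3,0,0,0],[0.06,0,-0.3,0,0,0]]'
python3 - <<'E'
from h import *
snap("side","side10");w=snap("wrist","wrist10")
E
```

```text
tool_pos: [501.0, -0.5, 103.8]
tcp_rot: [179.9, 12.0, -5.0]
ft_force: [0.2, 1.1, -0.7]
time: 11.25
tool_pos: [501.0, -0.4, 105.7]
tcp_rot: [179.9, 12.0, -5.0]
ft_force: [-3.6, -0.0, 6.4]
finger_gap: 17.0
time: 11.85
tool_pos: [532.0, -3.1, 175.7]
tcp_rot: [179.9, 11.9, -5.0]
ft_force: [-0.4, -0.6, -3.9]
finger_gap: 16.7
```

View pics/wrist10.png

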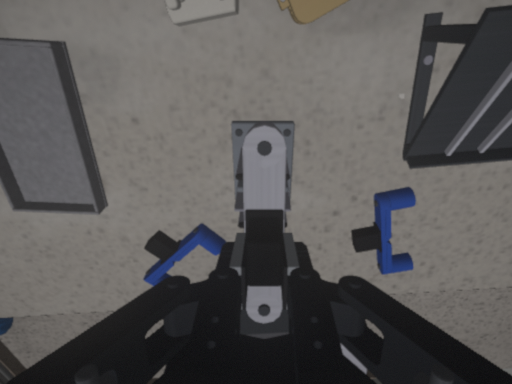

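View pics/side10.png

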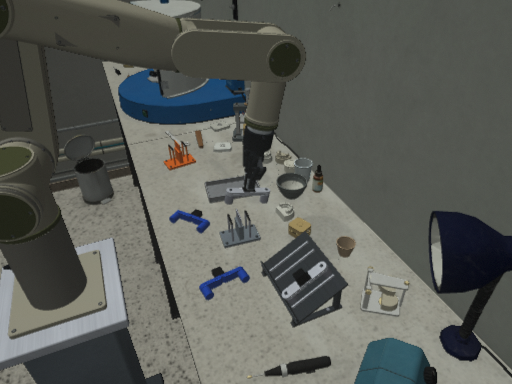

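```bash
python3 - <<'E'
from h import *
row([550,235,185],Rt(0,-8))
E
```

```text
t 11.95 row [-0.0133, -0.9548, -0.0461, 0.0024, 0.0674, 0.0165] dist 239.0 ang 12.5
```

```bash
python3 -m jog '[[-0.013,-0.2,-0.046,0.001,0.03,0.008],[-0.013,-0.4,-0.046,0.0024,0.067,0.0165],[-0.013,-0.6,-0.046,0.0024,0.067,0.0165],[-0.013,-0.8,-0.046,0.0024,0.067,0.0165],[-0.013,-0.955,-0.046,0.0024,0.067,0.0165],[-0.013,-0.955,-0.046,0.0024,0.067,0.0165],[-0.013,-0.955,-0.046,0.0024,0.067,0.0165]]'
python3 - <<'E'
from h import *
snap("side","side11");w=snap("wrist","wrist11");snap("scene","scene11")
cv2.imwrite("pics/c11.png",cv2.resize(cv2.imread("pics/side11.png")[140:240,180:300],None,fx=6,fy=6,interpolation=2))
E
```

```text
time: 12.65
tool_pos: [549.4, 235.5, 184.2]
tcp_rot: [179.9, 0.1, -7.9]
ft_force: [-0.9, 0.8, -3.0]
finger_gap: 16.6
```

View pics/wrist11.png

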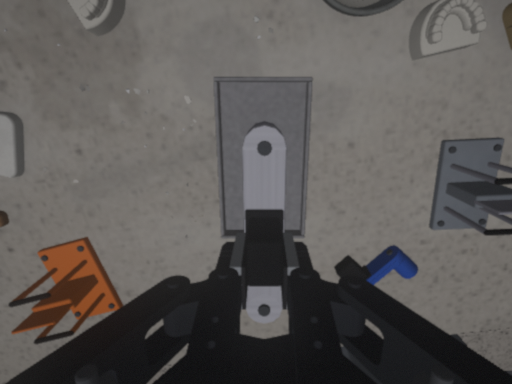

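View pics/c11.png

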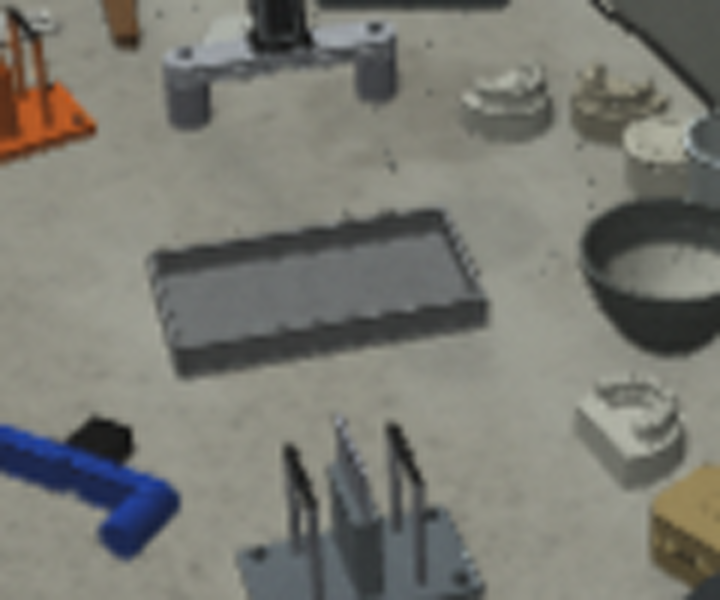

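```bash
python3 - <<'E'
from h import *
w=load("wrist11");s=load("side11")
P=[ray(w,*p,22) for p in [(215,77),(311,77),(305,236),(222,236)]]
print("wrist",[p.round(1) for p in P],np.mean(P,0).round(1))
print("hubs",ray(w,264.5,148.5,177).round(1),ray(w,264.5,310,177).round(1))
S=lambda u,v,z:ray(s,u/6+180,v/6+140,z)
P=[S(*p,22) for p in [(150,255),(440,210),(488,298),(178,350)]]
print("side",[p.round(1) for p in P],np.mean(P,0).round(1))
h=[S(185,53,177),S(376,28,177)];print(h,np.mean(h,0))
E
```

```text
wrist [array([657.6, 267.9,  22. ]), array([644.4, 172.7,  22. ]), array([469.6, 195.2,  22. ]), array([483.4, 293.3,  22. ])] [563.7 232.3  22. ]
hubs [604.7 225.8 177. ] [501.6 240.1 177. ]
side [array([476.8, 287.4,  22. ]), array([648.4, 260.7,  22. ]), array([638.9, 166.3,  22. ]), array([464.4, 192.1,  22. ])] [557.1 226.6  22. ]
[array([497.55338041, 238.73535122, 177.        ]), array([599.43598708, 221.03849048, 177.        ])] [548.49468374 229.88692085 177.        ]
```

```bash
python3 -m jog '[[0.039,0.003,0.1,0,0,0],[0.039,0.003,0.25,0,0,0],[0.039,0.003,0.37,0,0,0],[0.039,0.003,0.46,0,0,0],[0.039,0.003,0.488,0,0,0],[0.039,0.003,0.488,0,0,0],[0.039,0.003,0.488,0,0,0]]'
python3 - <<'E'
from h import *
snap("side","side12");w=snap("wrist","wrist12")
cv2.imwrite("pics/c12.png",np.hstack([cv2.resize(cv2.imread("pics/side12.png")[140:240,190:280],(360,400),interpolation=2),cv2.resize(cv2.imread("pics/wrist12.png"),(440,400))]))
E
```

```text
time: 13.5
tool_pos: [561.9, 232.6, 66.0]
tcp_rot: [-179.9, -0.2, -8.0]
ft_force: [1.3, 0.4, -2.3]
finger_gap: 17.0
```

View pics/c12.png

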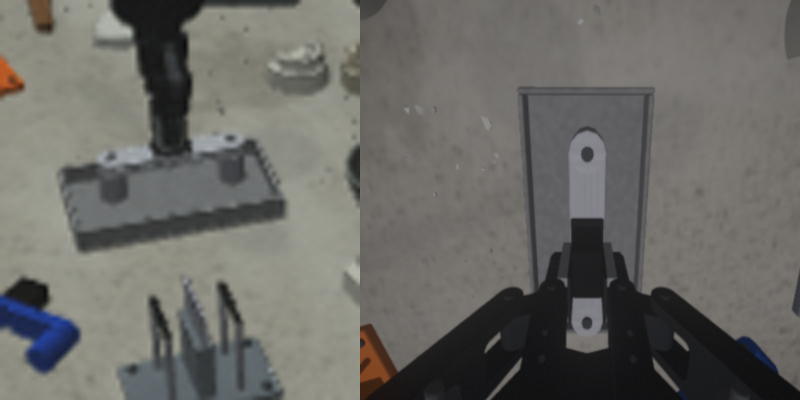

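```bash
python3 -m jog '[[0,0,0.012,0,0,0],[0,0,0.024,0,0,0],[0,0,0.028,0,0,0],[0,0,0.028,0,0,0]]'|egrep 'pos|force'
python3 -m jog '[[0,0,0.004,0,0,0],[0,0,0.008,0,0,0],[0,0,0.008,0,0,0]]'|egrep 'pos|force'

```

```text
tool_pos: [560.5, 232.9, 57.1]
ft_force: [-0.2, -0.1, -3.1]
tool_pos: [560.7, 232.8, 55.3]
ft_force: [-0.1, -0.8, -4.3]
```

```bash
python3 -m jog '[[0,0,0.004,0,0,0],[0,0,0.004,0,0,0]]'|egrep 'pos|force'

```

```text
tool_pos: [560.7, 232.9, 54.3]
ft_force: [-0.1, 0.9, -3.9]
```

```bash
python3 -m jog '[[0,0,0.004,0,0,0],[0,0,0.004,0,0,0]]'|egrep 'pos|force'
python3 -m jog '[[0,0,0.003,0,0,0],[0,0,0.003,0,0,0]]'|egrep 'pos|force'

```

```text
tool_pos: [560.9, 232.9, 53.5]
ft_force: [-0.1, -0.1, -3.4]
tool_pos: [561.0, 233.0, 53.3]
ft_force: [-3.4, -0.3, 2.1]
```

```bash
python3 -m jog '[[0,0,0.003,0,0,0],[0,0,0.003,0,0,0]]'|egrep 'pos|force'

```

```text
tool_pos: [560.9, 233.1, 53.2]
ft_force: [-7.0, -1.5, 7.5]
```

```bash
python3 -m jog '[[0,0,0,0,0,0],[0,0,0,0,0,0],[0,0,0,0,0,0],[0,0,0,0,0,0],[0,0,0,0,0,0]]' 0.55|egrep 'pos|force|gap'
python3 -m jog '[[0,0,-0.08,0,0,0],[0,0,-0.2,0,0,0],[0,0,-0.4,0,0,0],[0,0,-0.55,0,0,0],[0,0,-0.55,0,0,0],[0,0,-0.55,0,0,0]]'
python3 - <<'E'
from h import *
snap("side","side13");w=snap("wrist","wrist13")
cv2.imwrite("pics/c13.png",np.hstack([cv2.resize(cv2.imread("pics/side13.png")[140:240,190:280],(360,400),interpolation=2),cv2.resize(cv2.imread("pics/wrist13.png"),(440,400))]))
row([490,-294.9,205],Rt(30))
row([500,20,230],Rt(15))
E
```

```text
tool_pos: [560.9, 232.9, 51.9]
ft_force: [-0.2, -0.6, 0.4]
finger_gap: 46.6
time: 16.2
tool_pos: [561.6, 233.2, 191.1]
tcp_rot: [-179.9, -0.2, -8.0]
ft_force: [-0.8, -0.6, -1.1]
finger_gap: 46.8
t 16.3 row [0.0166, 2.1286, -0.0667, 0.0118, 0.1667, -0.0434] dist 532.4 ang 31.07
t 16.3 row [-0.1192, 0.8757, -0.1674, 0.006, 0.0835, -0.0442] dist 224.9 ang 17.03
```

View pics/c13.png

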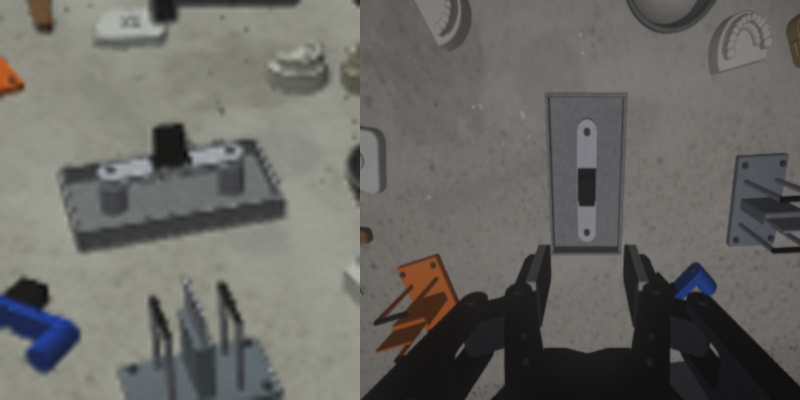

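The faulty arm stands flat and central in the tray. Next is the second arm.

```bash
python3 -m jog '[[0,0.2,-0.05,0,0.02,-0.01],[0,0.4,-0.05,0,0.04,-0.02],[0,0.6,-0.05,0,0.06,-0.03],[0,0.8,-0.05,0,0.08,-0.04],[0,0.98,-0.05,0,0.08,-0.04],[0,0.98,-0.05,0,0.08,-0.04]]' 1|egrep 'pos|rot'
python3 - <<'E'
from h import *
row([490,-294.9,205],Rt(30))
E
```

```text
tool_pos: [524.3, -14.8, 199.6]
tcp_rot: [179.0, -14.2, -1.0]
t 16.9 row [-0.1092, 1.1232, -0.0304, 0.0076, 0.0876, -0.0042] dist 282.2 ang 15.84
```

```bash
python3 -m jog '[[-0.05,0.2,-0.03,0.0076,0.02,-0.0042],[-0.109,0.4,-0.03,0.0076,0.05,-0.0042],[-0.109,0.6,-0.03,0.0076,0.0876,-0.0042],[-0.109,0.8,-0.03,0.0076,0.0876,-0.0042],[-0.109,1,-0.03,0.0076,0.0876,-0.0042],[-0.109,1,-0.03,0.0076,0.0876,-0.0042],[-0.109,1,-0.03,0.0076,0.0876,-0.0042]]' |egrep 'pos|rot'
python3 - <<'E'
from h import *
row([490,-294.9,205],Rt(30))
row([545.8,-294.9,101.4],Rt(30))
E
```

```text
tool_pos: [493.8, -259.9, 204.4]
tcp_rot: [-179.7, -30.0, 0.0]
t 17.6 row [-0.0121, 0.1398, -0.0105, -0.0018, -0.0002, 0.0001] dist 35.2 ang 0.32
t 17.6 row [-0.0263, 0.1424, 0.46, -0.0018, -0.0002, 0.0001] dist 120.6 ang 0.32
```

```bash
python3 -m jog '[[-0.02,0.14,0,0,0,0],[-0.026,0.142,0.15,0,0,0],[-0.026,0.142,0.22,0,0,0],[-0.026,0.142,0.22,0,0,0],[-0.026,0.142,0.22,0,0,0]]' |egrep 'pos|rot'
python3 - <<'E'
from h import *
snap("wrist","wrist14")
row([545.8,-294.9,101.4],Rt(30))
E
```

```text
tool_pos: [517.0, -292.3, 154.8]
tcp_rot: [-179.8, -30.1, 0.4]
t 18.15 row [-0.0112, 0.0081, 0.2462, -0.0017, -0.0011, 0.0019] dist 61.7 ang 0.5
```

View pics/wrist14.png

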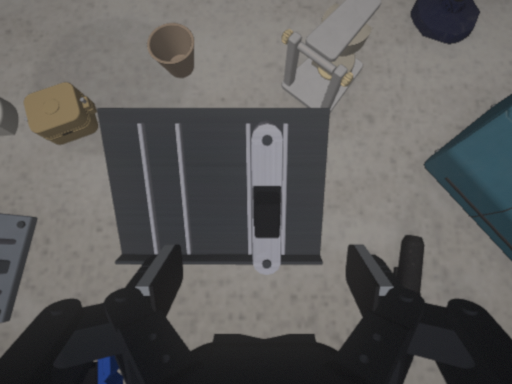

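```bash
python3 -m jog '[[-0.011,0.008,0.1,0,-0.001,0.002],[-0.011,0.008,0.18,0,-0.001,0.002],[-0.011,0.008,0.23,0,-0.001,0.002],[-0.011,0.008,0.245,0,-0.001,0.002],[-0.011,0.008,0.245,0,-0.001,0.002],[-0.011,0.008,0.245,0,-0.001,0.002]]' |egrep 'pos|rot'
python3 - <<'E'
from h import *
snap("wrist","wrist15")
row([545.8,-294.9,101.4],Rt(30))
E
```

```text
tool_pos: [545.5, -296.7, 102.3]
tcp_rot: [-179.8, -30.1, -0.1]
t 18.8 row [-0.0009, -0.0077, 0.0041, -0.001, -0.0004, -0.0004] dist 2.2 ang 0.21
```

View pics/wrist15.png

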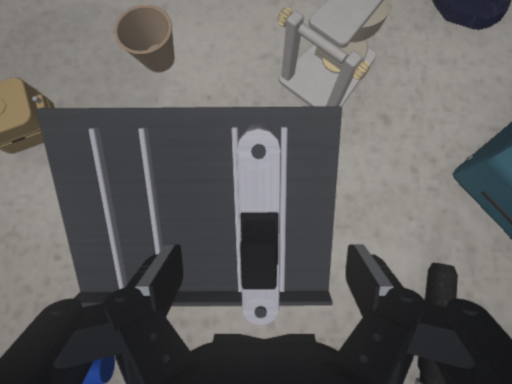

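```bash
python3 -m jog '[[0,-0.009,0.002,0,0,0],[0,-0.009,0.002,0,0,0]]' |egrep 'pos|force'
python3 -m jog '[[0,0,0,0,0,0],[0,0,0,0,0,0],[0,0,0,0,0,0],[0,0,0,0,0,0],[0,0,0,0,0,0],[0,0,0,0,0,0],[0,0,0,0,0,0]]' 0 60
python3 -m jog '[[0,0,-0.05,0,0,0],[0,0,-0.15,0,0,0],[0,0,-0.3,0,0,0],[0,0,-0.45,0,0,0],[0,0,-0.45,0,0,0],[0,0,-0.45,0,0,0]]'
python3 - <<'E'
from h import *
snap("wrist","wrist16")
row([498.5,0,190],Rt(0,-5))
E
```

```text
tool_pos: [545.5, -294.1, 101.2]
ft_force: [0.2, -0.8, -0.1]
time: 19.7
tool_pos: [545.4, -294.2, 100.8]
tcp_rot: [-179.7, -30.0, -0.1]
ft_force: [-3.7, 1.9, 4.5]
finger_gap: 17.0
time: 20.3
tool_pos: [489.1, -295.0, 198.4]
tcp_rot: [-179.8, -30.0, -0.1]
ft_force: [0.1, 0.3, -2.6]
finger_gap: 16.9
t 20.35 row [0.0169, -1.1766, 0.0488, -0.009, -0.1662, 0.0268] dist 294.4 ang 30.34
```

View pics/wrist16.png

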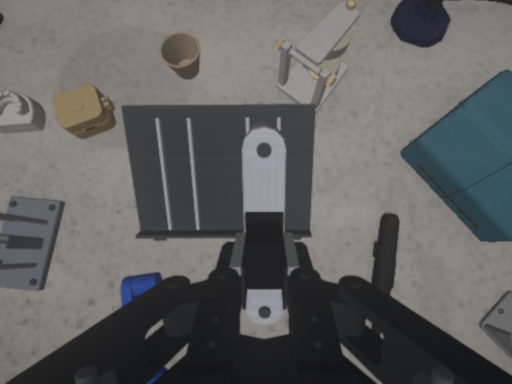

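```bash
python3 -m jog '[[0,-0.2,-0.05,0,-0.03,0],[0,-0.4,-0.05,0,-0.06,0],[0,-0.6,0,0,-0.1,0.01],[0,-0.8,0.03,-0.009,-0.14,0.02],[0.017,-0.98,0.049,-0.009,-0.166,0.0268],[0.017,-0.98,0.049,-0.009,-0.166,0.0268],[0.017,-0.98,0.049,-0.009,-0.166,0.0268]]'
python3 - <<'E'
from h import *
row([498,-0.2,150],Rt(0,-5))
E
```

```text
time: 21.05
tool_pos: [498.4, -47.2, 187.8]
tcp_rot: [-180.0, 0.2, -4.7]
ft_force: [-0.1, -0.6, -3.1]
finger_gap: 17.0
t 21.05 row [-0.0165, -0.187, 0.1511, -0.0, 0.0009, 0.0017] dist 60.2 ang 0.35
```

```bash
python3 -m jog '[[-0.016,-0.187,0.01,0,0.001,0.0017],[-0.016,-0.187,0.1,0,0.001,0.0017],[-0.016,-0.187,0.15,0,0.001,0.0017],[-0.016,-0.187,0.15,0,0.001,0.0017],[-0.016,-0.187,0.15,0,0.001,0.0017]]'
python3 - <<'E'
from h import *
row([498,-0.2,115],Rt(0,-5))
E
```

```text
time: 21.55
tool_pos: [498.5, -3.9, 152.8]
tcp_rot: [179.9, -0.2, -5.4]
ft_force: [0.1, 0.4, -1.8]
finger_gap: 16.8
t 21.55 row [-0.0041, -0.0148, 0.1512, 0.0003, -0.0012, -0.0023] dist 38.0 ang 0.47
```

```bash
python3 -m jog '[[-0.002,-0.01,0.08,0,0,0],[-0.002,-0.01,0.13,0,0,0],[-0.002,-0.01,0.145,0,0,0],[-0.002,-0.01,0.145,0,0,0],[-0.002,-0.01,0.145,0,0,0]]'
python3 - <<'E'
from h import *
from bench import r
snap("side","side17");snap("wrist","wrist17")
cv2.imwrite("pics/c17.png",np.hstack([cv2.resize(cv2.imread("pics/side17.png")[180:260,200:280],None,fx=5,fy=5,interpolation=2),cv2.resize(cv2.imread("pics/wrist17.png")[110:330,210:320],(200,400),interpolation=2)]))
row([498,-0.2,104.2],Rt(0,-5));print(r.sense()["tool_pos"])
E
```

```text
time: 22.05
tool_pos: [499.3, -0.4, 117.6]
tcp_rot: [180.0, -0.3, -5.3]
ft_force: [-0.0, -1.2, -2.7]
finger_gap: 16.4
t 22.15 row [-0.0065, 0.0003, 0.0546, 0.0003, -0.002, -0.0017] dist 13.8 ang 0.47
[ 4.99544548e+02 -2.60443942e-01  1.17865110e+02]
```

View pics/c17.png

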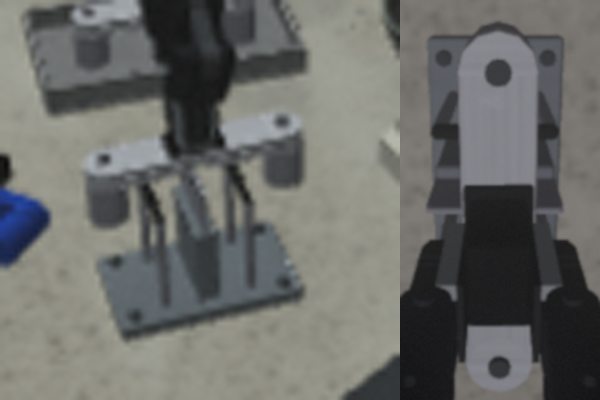

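```bash
python3 -m jog '[[-0.006,0,0.02,0,-0.001,-0.001],[-0.006,0,0.035,0,-0.001,-0.001],[-0.006,0,0.043,0,-0.001,-0.001],[-0.006,0,0.043,0,-0.001,-0.001],[-0.006,0,0.043,0,-0.001,-0.001]]'|egrep 'pos|force|rot'
python3 -m jog '[[0,0,0.004,0,0,0],[0,0,0.006,0,0,0],[0,0,0.006,0,0,0]]'|egrep 'pos|force'
```

```text
tool_pos: [497.4, 0.0, 106.1]
tcp_rot: [180.0, -0.1, -5.1]
ft_force: [0.2, -0.1, -3.0]
tool_pos: [497.6, 0.0, 104.8]
ft_force: [-0.2, 0.1, -2.2]
```

```bash
python3 -m jog '[[0,0,0.004,0,0,0],[0,0,0.004,0,0,0]]'|egrep 'pos|force'
```

```text
tool_pos: [497.9, -0.0, 104.2]
ft_force: [-0.7, -0.1, 1.8]
```

```bash
python3 -m jog '[[0,0,0.002,0,0,0],[0,0,0.002,0,0,0],[0,0,0.002,0,0,0]]'|egrep 'pos|force|rot'
```

```text
tool_pos: [498.0, -0.0, 104.2]
tcp_rot: [180.0, -0.2, -5.1]
ft_force: [-1.9, 0.3, 6.1]
```

```bash
python3 -m jog '[[-0.002,0,0,0,0,0],[-0.002,0,-0.001,0,0,0],[-0.002,0,-0.001,0,0,0]]'|egrep 'pos|force|rot'
python3 -m jog '[[0,0,0,0,0,0],[0,0,0,0,0,0],[0,0,0,0,0,0],[0,0,0,0,0,0],[0,0,0,0,0,0],[0,0,0,0,0,0],[0,0,0,0,0,0],[0,0,0,0,0,0]]' 0.6
python3 - <<'E'
from h import *
snap("side","side18");snap("wrist","wrist18")
cv2.imwrite("pics/c18.png",np.hstack([cv2.resize(cv2.imread("pics/side18.png")[180:260,200:280],None,fx=5,fy=5,interpolation=2),cv2.resize(cv2.imread("pics/wrist18.png")[110:330,210:320],(200,400),interpolation=2)]))
E
```

```text
tool_pos: [497.8, -0.0, 104.1]
tcp_rot: [180.0, -0.2, -5.1]
ft_force: [2.3, 0.3, 4.7]
time: 24.55
tool_pos: [496.9, 0.1, 103.4]
tcp_rot: [180.0, -0.1, -5.1]
ft_force: [-0.8, 0.8, -1.1]
finger_gap: 51.1
```

View pics/c18.png

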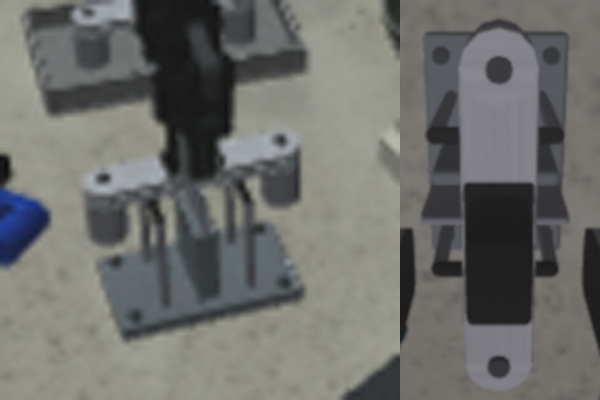

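The arm stays level (hubs at (103,178) and (280,140), the same slope as when held level). I'll wait for it to settle, then retract straight up with the fingers clear.

```bash
python3 -m jog '[[0,0,0,0,0,0],[0,0,0,0,0,0],[0,0,0,0,0,0],[0,0,0,0,0,0],[0,0,0,0,0,0],[0,0,0,0,0,0],[0,0,0,0,0,0],[0,0,0,0,0,0],[0,0,0,0,0,0],[0,0,0,0,0,0]]'|grep time
python3 -m jog '[[0,0,-0.02,0,0,0],[0,0,-0.06,0,0,0],[0,0,-0.12,0,0,0],[0,0,-0.2,0,0,0],[0,0,-0.3,0,0,0],[0,0,-0.45,0,0,0],[0,0,-0.6,0,0,0],[0,0,-0.6,0,0,0],[0,0,-0.6,0,0,0]]'
python3 -m jog '[[0,0,0,0,0,0],[0,0,0,0,0,0],[0,0,0,0,0,0],[0,0,0,0,0,0],[0,0,0,0,0,0],[0,0,0,0,0,0],[0,0,0,0,0,0],[0,0,0,0,0,0],[0,0,0,0,0,0],[0,0,0,0,0,0]]'|grep time
python3 - <<'E'
from h import *
snap("side","side19");snap("wrist","wrist19")
cv2.imwrite("pics/c19.png",np.hstack([cv2.resize(cv2.imread("pics/side19.png")[160:260,195:285],(405,450),interpolation=2),cv2.resize(cv2.imread("pics/wrist19.png"),(390,450))]))
E
```

```text
time: 25.65
time: 26.55
tool_pos: [497.7, 0.1, 256.0]
tcp_rot: [180.0, -0.3, -5.1]
ft_force: [-0.4, 0.0, -0.2]
finger_gap: 51.2
time: 27.55
```

View pics/c19.png

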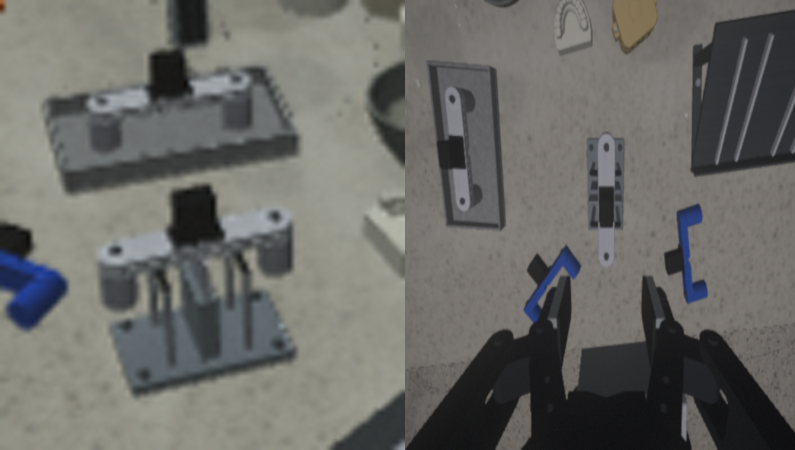

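View pics/side19.png

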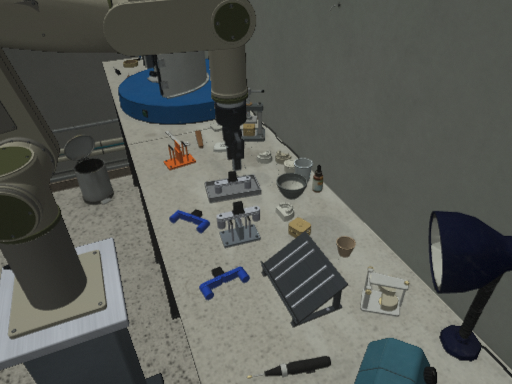

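```bash
python3 - <<'E'
from h import *
from bench import r
s=load("side19");w=load("wrist19")
# triangulate hubs across side and wrist
k=512/390;k2=384/450
for a,b in [((115,250),(606,257)),((275,215),(606,147))]:
    print(tri([(s,a[0]/4.5+195,a[1]/4.5+160),(w,(b[0]-405)*k,b[1]*k2)]).round(1))
r.hand_in()
E
```

```text
[446.4   4.2  95.4]
[551.2  -5.1  96.1]
the job is handed in; nothing more can be done
```

The job is done and handed in at about 27.6 s.

- **Faulty arm:** This was the arm from the +y bay of the rack (starting near y = -203). I let it go on the knife edge, and it tipped onto the +x stop and stayed there for more than 1.6 s. I then regripped it at that tilt and set it down with light contact. Pictures after release show it standing flat on its end weights, near the middle of the reject tray.
- **True arm:** The arm from the other bay (near y = -295) stayed level when released. It was still level 1 s after release, and again about 1 s after the gripper had backed off 150 mm. In the last check its two hubs measured 95.4 and 96.1 mm high, which is level within measuring error.
- **Other objects:** The denture flask, plaster cast, crucible, blue look-alikes and orange stand look unmoved in the last side view.

The cameras disagreed by 2–4 mm in x, so I aligned the notch using positions within the same view. The first touch on the knife edge showed a sideways push of about 7 N. I moved about 1.5 mm in -x until that push was nearly gone, then let go. No other check failed.

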